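# Clear the squeezed lemon halves into the board's scraps drawer

### The arm

A 6-joint arm with a two-finger parallel gripper is mounted at the origin on a cart in front of the work surface, level with it; the furniture and walls round the work are solid. World frame = base frame: x ahead of the robot, y to its left, z up, the work surface at z = 0. Lengths are in m, angles in rad, forces in N, time in s.
With the tool pointing down it reaches from about 0.35 to 0.775 m from the base axis. Payload 7.3 kg.
Tool frame: the origin (TCP) lies between the finger pads; the fingertips stand 17 mm ahead of it and the grasp point (between the pads) lies 2 mm behind it; z points along the fingers, y is the direction in which the jaws open and shut (so a half turn about z gives the same grasp; the last joint's range is limited). The gripper opens to 92 mm and grips with 3 to 60 N. Pads are 19 mm wide; open, the fingers measure 130 mm over their backs; the gripper's body (75 mm by 190 mm) begins 47 mm behind the grasp point.
Start: joints at [1.151, 0.342, 1.524, -0, 1.275, -0.146], TCP at [0.142, 0.505, 0.244] pointing down, gripper open.
Joint ranges: [-2.53, 2.53], [-0.77, 2.02], [0.04, 2.7], [-1, 4.14], [0.28, 2.66], [-3.11, 3.11]. Speed limits (rad/s): [2.57, 2.57, 3.14, 3.14, 3.14, 3.14].

### API

Orientations are given as [roll, pitch, yaw] about the fixed x, y, z axes, in that order (R = Rz(yaw) Ry(pitch) Rx(roll)).
In Python, from cell import sensors, vision, hand_in gives the robot as it stands.
- The arm moves only by the tool step_arm, never from a script. Its argument "series" is a list of rows, each a list of 5 numbers: the opening, from 0 (shut) to 1 (fully open), then the shift along the world's x, y, z each as a share of 25 mm, from -1 to 1, then the turn about the world's z as a share of 0.08 rad, from -1 to 1. A call has 1 to 12 rows; each row shifts and turns the commanded pose from where the row before left it; what a row does not reach is not made up. A row lasts 1/10 s, in which the tool goes at most 50 mm and 8.59 degrees, less where a joint would pass 70% of its speed; a pose out of reach is approached as far as the arm can. A call with a number of a shift or a turn outside -1 to 1 is refused whole. A call with a gripper value outside its range is refused whole. The fingers move at their own pace and stop on an object; "squeeze" is the grip in N (left out, the last holds). Time passes only in rows, so rows that do not move let the fingers close. It gives the time, the measured TCP pose, the force and the opening at its end, in the units of the state.
- sensors.observe(): the state, without advancing time (a new reading comes with each control period).
- vision.read_camera(name): name is "scene" or "top" or "wrist"; returns a dict with "pixels" (420x560x3 uint8, blue, green, red), "range_z" (420x560 float32, m along the optical axis (not along the pixel's ray), 0 where there is no reading), "camera_matrix" (3x3 intrinsics, pixels), "pose" (4x4, takes a point from camera to world coordinates). Camera axes: x right, y down, z forward; pixel columns grow to the right and rows downward; lengths in m; the calibration is good to about 2 mm. A picture is of the moment at which its call begins.
- hand_in(): hands the job in, once; it reports no verdict.
The state is a dict: "time": time; "qpos": joint angles; "qvel": joint speeds; "joint_efforts": joint torques, N m; "tool_pos": TCP position; "tool_rot": TCP orientation; "contact_force": force on the tool from outside, world axes, zero at the start; "torque": the same for the moment, N m; "opening": finger opening in m.
Only numpy, scipy, OpenCV 4.12 (cv2) and the standard library are available. Lean on these libraries where they do the work, as an engineer would, in place of code of your own. Each camera call takes 0.05 s, during which the arm holds its last target.

### The job

Clear the chopping board: hook the steel scraps drawer by its bow handle and pull it well out from under the board, sweep the three squeezed lemon halves along the board and over its edge into the drawer with your fingertips, then push the drawer fully home again with all of them inside. Pick nothing up, and leave the full tea cup on the board, the honey jar and the tea glass where they stand.

Things in the scene. Friction and masses are not known exactly. Their poses are not given: they have to be found in the camera images.
- board: pale wooden chopping board: a flat slab without rims on two side walls and a back wall, 280 mm (its x) by 260 mm (its y), top 84 mm and underside 66 mm above the counter, fixed there, turned up to 0.2 rad. Origin: on the counter under its middle; x away from the robot, y to its left, z up. The drawer comes out at its open -y end
- board_edge (a point): middle of the board's top edge at its -y end, 130 mm from the board's middle, 84 mm up. Only over this edge do scraps fall into the pulled-out drawer. Axes as the board's
- scrap_drawer (a joint): how far the steel drawer is out, in m: 0 fully home, 0.14 at its stop; starts 0 to 0.03 out. It slides along the board's -y, needs about 2 N and stays where it is left. An open tray, inside 236 mm along the board's x and 226 mm along its y; walls reach 50 mm, the front plate 61 mm above the counter
- drawer_handle (a point): middle of the outer bar of the drawer's bow handle, a level U of 8 mm round steel, 44 mm above the counter; moves with the drawer. The bar runs 90 mm along the board's x. Between bar and front plate is a gap of 51 mm, 102 mm wide, open above and below, for fingertips. Drawer home: at the board's x = 0, y = -184 mm. Axes as the board's
- drawer_floor (a point): middle of the drawer's inner floor, 9 mm above the counter; moves with the drawer; drawer home: at the board's x = 0, y = -11 mm. Axes as the board's
- lemon_a: half of a squeezed lemon on the board, flat cut face down: a yellow dome 46 mm across, 26 mm high with a small nub on top, about 30 g, all three halves alike. Origin: centre of the flat cut face; z points from there to the nub. It slides when pushed low down, and tips over the board's edge once its middle is past it
- lemon_b: half of a squeezed lemon on the board, flat cut face down: a yellow dome 46 mm across, 26 mm high with a small nub on top, about 30 g, all three halves alike. Origin: centre of the flat cut face; z points from there to the nub. It slides when pushed low down, and tips over the board's edge once its middle is past it
- lemon_c: half of a squeezed lemon on the board, flat cut face down: a yellow dome 46 mm across, 26 mm high with a small nub on top, about 30 g, all three halves alike. Origin: centre of the flat cut face; z points from there to the nub. It slides when pushed low down, and tips over the board's edge once its middle is past it
- tea_cup: full cream cup on the board, 59 by 84 mm with handle, 51 mm high. Origin: under the middle of that outline; handle to its -y, round bowl 13 mm towards its +y. Cup and halves share four places in any order: three in a row across the board (board y about -40 mm, x about -85, 0, 85 mm) and one 110 mm behind the middle one, so the cup may stand between a half and the edge; it stays put
- honey_jar: closed jar of honey with a yellow lid, 58 mm across, 85 mm high, on the counter just off the board's left (+y) end. Origin: centre of its underside; stays where it is
- tea_glass: empty waisted tea glass, 63 mm across, 82 mm high, on the counter behind the board. Origin: centre of its underside; stays where it is

How it is judged:
By the outcome, as a careful person would: the job done as asked, in the order asked, and still so for the second after the job is handed in, with the robot touching nothing.
It also fails if it takes over 72 s, if anything falls off the work surface, if the arm or the gripper's body presses on something with over 40 N, if the wrist force passes 120 N, or if a joint passes its speed limit or range.

## Working session

There is one attempt and no reset: what is moved stays moved. The work goes in short steps, Python scripts to look and compute and a tool call to move; the robot and the scene stay as the last step left them, time stands still between calls to the robot, and variables do not carry over. Pictures are saved under pics/ and viewed, and the job is handed in when it is done.

Besides the shell and the picture viewer there is one more tool, called after "Request:" by a JSON object that holds its "fn" and its "kwargs", one argument or row to a line. step_arm: Moves the arm, as the interface text tells. Its arguments: {"type":"object","properties":{"series":{"type":"array","items":{"type":"array","items":{"type":"number","minimum":-1,"maximum":1}}},"squeeze":{"type":"number"}},"required":["series"]}

```bash
mkdir -p pics; ls; python3 - <<'E'
from cell import sensors, vision
import cv2
s=sensors.observe();print(s)
for n in ["top","scene"]:
    d=vision.read_camera(n);cv2.imwrite(f"pics/{n}0.png",d["pixels"]);print(n,d["camera_matrix"],d["pose"])
E
```

```text
pics
{'time': 0.0, 'qpos': array([ 1.15101174e+00,  3.42733724e-01,  1.52504537e+00, -2.77576774e-05,
        1.27540851e+00, -1.45992872e-01]), 'qvel': array([ 3.24223939e-04, -4.21644150e-04, -1.18429773e-04,  3.48520711e-05,
       -2.53888623e-04, -7.99613849e-04]), 'joint_efforts': array([-3.27432990e-04, -4.31254399e+01, -2.44220710e+01,  7.16917310e-02,
        5.59974660e-02, -1.02032270e-04]), 'tool_pos': array([0.14177021, 0.50508237, 0.24302935]), 'tool_rot': array([-3.14001080e+00, -2.05765969e-04,  2.86780888e+00]), 'contact_force': array([-0.55613425, -0.55415299, -0.37364898]), 'torque': array([0.01935667, 0.02549607, 0.009588  ]), 'opening': 0.09202277835989281}
top [[446.35732375   0.         280.69176611]
 [  0.         446.35732375 212.1635569 ]
 [  0.           0.           1.        ]] [[ 0.02273599 -0.99750673  0.06680867  0.54448244]
 [-0.99958447 -0.02386598 -0.01616466  0.12106859]
 [ 0.01771881 -0.06641339 -0.99763486  1.0444743 ]
 [ 0.          0.          0.          1.        ]]
scene [[389.60657941   0.         283.32840133]
 [  0.         389.60657941 207.29949984]
 [  0.           0.           1.        ]] [[ 0.71862692 -0.54661671  0.42986687  0.23967951]
 [-0.69539359 -0.5633091   0.44621812 -0.29245074]
 [-0.00176236 -0.61959102 -0.78492284  0.76919318]
 [ 0.          0.          0.          1.        ]]
```

View pics/top0.png

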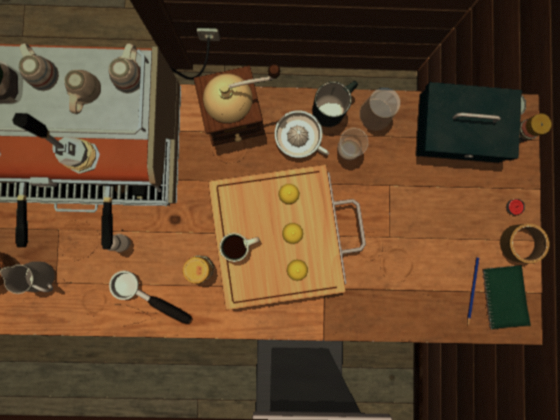

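View pics/scene0.png

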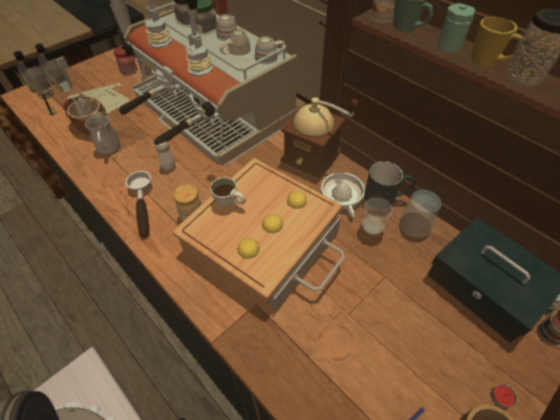

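The cup stands in the rear place at about (235,247) in the top view. The three halves are in the front row at (289,193), (292,233) and (297,270). The handle is at about (350,228). Next I'll measure them.

```bash
cat > h.py <<'E'
import numpy as np,cv2
from cell import sensors, vision
def proj(d,u,v,z):
    K=d["camera_matrix"];T=d["pose"];r=T[:3,:3]@np.linalg.solve(K,[u,v,1.]);o=T[:3,3]
    return (o+r*(z-o[2])/r[2])
def pix(d,p):
    T=d["pose"];q=T[:3,:3].T@(np.asarray(p)-T[:3,3]);q=d["camera_matrix"]@q;return q[:2]/q[2]
def cloud(d):
    Z=d["range_z"];v,u=np.indices(Z.shape);K=d["camera_matrix"]
    P=np.stack([(u-K[0,2])/K[0,0]*Z,(v-K[1,2])/K[1,1]*Z,Z],-1)@d["pose"][:3,:3].T+d["pose"][:3,3]
    P[Z==0]=np.nan;return P
def blobs(d,z,lo=(22,120,90),hi=(35,255,255),amin=60):
    m=cv2.inRange(cv2.cvtColor(d["pixels"],cv2.COLOR_BGR2HSV),lo,hi)
    m=cv2.morphologyEx(m,cv2.MORPH_OPEN,np.ones((3,3)))
    n,l,s,c=cv2.connectedComponentsWithStats(m)
    return [(c[i],s[i],proj(d,*c[i],z)) for i in range(1,n) if s[i,4]>=amin]
E
python3 - <<'E'
from h import *
np.set_printoptions(precision=4,suppress=True)
d=vision.read_camera("top");P=cloud(d);hs=cv2.cvtColor(d["pixels"],cv2.COLOR_BGR2HSV)
for u,v in [(292,233),(235,247),(255,220),(340,270),(300,320),(360,228),(196,269),(350,147)]: print(u,v,hs[v,u],P[v,u])
for b in blobs(d,.096): print(b)
m=((P[...,2]>.078)&(P[...,2]<.090)).astype(np.uint8);m=cv2.morphologyEx(m,cv2.MORPH_OPEN,np.ones((9,9)))
n,l,s,c=cv2.connectedComponentsWithStats(m)
i=1+np.argmax(s[1:,4]);k,_=cv2.findContours((l==i).astype(np.uint8),0,2)
r=cv2.minAreaRect(max(k,key=len));print(r)
for q in cv2.boxPoints(r): print(q,proj(d,*q,.084))
e=proj(d,*r[0],.084);print("centre",e)
# handle
m=(P[...,2]>.03)&(P[...,2]<.06)
v,u=np.nonzero(m);k=(u>336)&(u<375)&(v>190)&(v<265);print(np.c_[u,v][k].min(0),np.c_[u,v][k].max(0),k.sum())
cv2.imwrite("pics/crop.png",cv2.resize(d["pixels"][140:320,190:400],None,fx=3.5,fy=3.2))
E
```

```text
292 233 [ 26 181 186] [0.5639 0.0813 0.1104]
235 247 [  8 227  27] [0.5321 0.1992 0.1135]
255 220 [ 16 149 188] [0.5906 0.1604 0.0844]
340 270 [ 17 146 188] [ 0.4877 -0.0243  0.0849]
300 320 [ 13 166 169] [ 0.3657  0.0538 -0.0012]
360 228 [ 17  66 124] [ 0.5801 -0.0743  0.0436]
196 269 [ 17 170 186] [0.4832 0.283  0.0857]
350 147 [ 16  52 117] [ 0.7722 -0.056   0.0055]
(array([288.722 , 192.7759]), array([281, 185,  17,  17, 241], dtype=int32), array([0.6499, 0.0895, 0.096 ]))
(array([292.1484, 232.5898]), array([284, 224,  17,  19, 256], dtype=int32), array([0.5651, 0.0804, 0.096 ]))
(array([296.8538, 269.3192]), array([288, 261,  18,  18, 260], dtype=int32), array([0.4878, 0.0688, 0.096 ]))
((276.1400146484375, 236.97998046875), (130.10765075683594, 121.05667877197266), 81.8698959350586)
[207.02 181.14] [0.6722 0.2662 0.084 ]
[326.86 164.02] [0.7162 0.0074 0.084 ]
[345.26 292.82] [ 0.4394 -0.0364  0.084 ]
[225.42 309.94] [0.3982 0.218  0.084 ]
centre [0.5551 0.1141 0.084 ]
[337 199] [365 257] 339
```

View pics/crop.png

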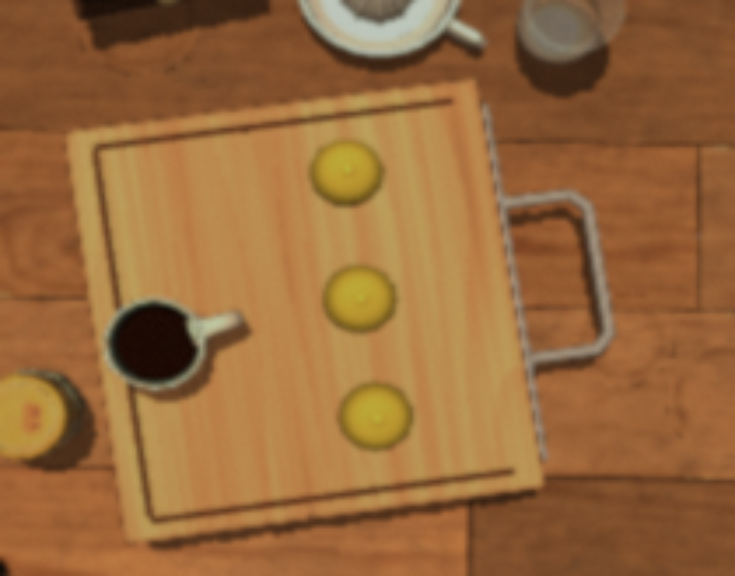

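```bash
python3 - <<'E'
from h import *
np.set_printoptions(precision=4,suppress=True)
d=vision.read_camera("top");P=cloud(d)
c=np.array([.5551,.1141]);a=0.157
B=np.array([[np.cos(a),np.sin(a)],[-np.sin(a),np.cos(a)]])
q=P[...,:2]-c; bx=q@B[0];by=q@B[1];z=P[...,2]
k=(by<-.17)&(by>-.22)&(abs(bx)<.035)&(z>.03)&(z<.06);print("bar by",np.median(by[k]),k.sum(), "mid bx",)
k=(by<-.15)&(by>-.22)&(abs(bx)<.08)&(z>.03)&(z<.06);print("handle bx",bx[k].min(),bx[k].max())
k=(z>.10)&(z<.16)&(abs(bx)<.14)&(by>.0)&(by<.12);print("cup bx",bx[k].min(),bx[k].max(),"by",by[k].min(),by[k].max(),z[k].max())
for lim in (.06,.1,.14,.2,.24):
    k=(z>lim)&(bx>.14)&(abs(by)<.3);print(lim,k.sum(), bx[k].min() if k.any() else '')
for lim in (.1,.14):
    k=(z>lim)&(bx>.1)&(bx<.22)&(by<.12)&(by>-.3);print(lim,k.sum())
for n,p in zip("far mid near".split(),[(.6499,.0895),(.5651,.0804),(.4878,.0688)]): print(n,B@(np.array(p)-c))
for y in (-.16,-.29): print("gap",y,c+B.T@[0,y])
E
```

```text
bar by -0.1911816458740107 115 mid bx
handle bx -0.055613113191156374 0.06217547130977273
cup bx -0.038010533364504176 0.019920621317163177 by 0.03604697099167441 0.11836668639698665 0.13917455399492107
0.06 15539 0.14001312586462059
0.1 13169 0.14008148115138166
0.14 10893 0.14008148115138166
0.2 8384 0.14008148115138166
0.24 1663 0.2140878234196243
0.1 16
0.14 0
far [ 0.0898 -0.0391]
mid [ 0.0046 -0.0348]
near [-0.0736 -0.0342]
gap -0.16 [ 0.5801 -0.0439]
gap -0.29 [ 0.6004 -0.1723]
```

Request:
{"fn": "step_arm", "kwargs": {
  "series": [
    [0, 0.76, -0.96, 0, -0.62],
    [0, 0.76, -0.96, 0, -0.62],
    [0, 0.76, -0.96, 0, -0.62],
    [0, 0.76, -0.96, 0, -0.62],
    [0, 0.76, -0.96, 0, -0.62],
    [0, 0.76, -0.96, 0, -0.62],
    [0, 0.76, -0.96, 0, -0.62],
    [0, 0.76, -0.96, 0, -0.62],
    [0, 0.76, -0.96, 0, -0.62],
    [0, 0.76, -0.96, 0, -0.62],
    [0, 0.76, -0.96, 0, -0.62],
    [0, 0.76, -0.96, 0, -0.62]
  ]
}}

```text
time: 1.4
tool_pos: [0.3705, 0.2164, 0.2437]
tool_rot: [3.141, -0.0, 2.271]
contact_force: [0.3, -0.6, -0.6]
opening: 0.0017
```

Request:
{"fn": "step_arm", "kwargs": {
  "series": [
    [0, 0.76, -0.96, 0, -0.62],
    [0, 0.76, -0.96, 0, -0.62],
    [0, 0.76, -0.96, 0, -0.62],
    [0, 0.76, -0.96, 0, -0.62],
    [0, 0.76, -0.96, 0, -0.62],
    [0, 0.76, -0.96, 0, -0.62],
    [0, 0.76, -0.96, 0, -0.62],
    [0, 0.76, -0.96, 0, -0.62],
    [0, 0.76, -0.96, 0, -0.62],
    [0, 0.76, -0.96, 0, -0.62],
    [0, 0.76, -0.96, 0, -0.62],
    [0, 0, 0, 0, 0]
  ]
}}

```text
time: 2.6
tool_pos: [0.5804, -0.0494, 0.2429]
tool_rot: [3.142, 0.001, 1.723]
contact_force: [0.4, 0.4, -1.2]
opening: 0.0003
```

Request:
{"fn": "step_arm", "kwargs": {
  "series": [
    [0, 0, 0.12, -1, 0.06],
    [0, 0, 0, -1, 0],
    [0, 0, 0, -1, 0],
    [0, 0, 0, -1, 0],
    [0, 0, 0, -1, 0],
    [0, 0, 0, 0, 0]
  ]
}}

```text
time: 3.2
tool_pos: [0.5763, -0.0424, 0.1155]
tool_rot: [-3.135, -0.003, 1.733]
contact_force: [-0.7, 0.6, 0.1]
opening: 0.0006
```

```bash
python3 - <<'E'
from h import *
a=vision.read_camera("scene")["pixels"];b=vision.read_camera("wrist")["pixels"]
cv2.imwrite("pics/s1.png",np.vstack([cv2.resize(a[150:350,150:430],(560,400))]));cv2.imwrite("pics/w1.png",b)
E
```

```text
(no output)
```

View pics/s1.png

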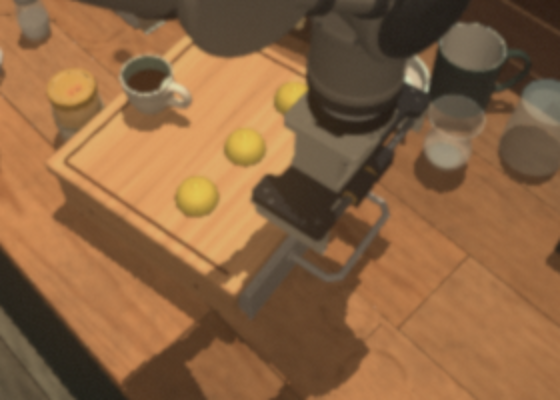

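View pics/w1.png

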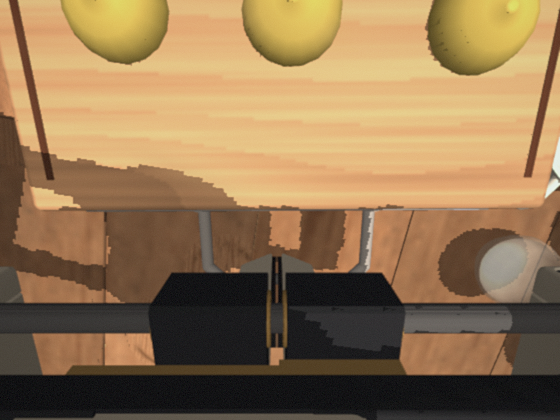

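Request:
{"fn": "step_arm", "kwargs": {
  "series": [
    [0, 0.1, -0.1, -0.7, 0],
    [0, 0, 0, -0.7, 0],
    [0, 0, 0, -0.7, 0],
    [0, 0, 0, -0.7, 0],
    [0, 0, 0, 0, 0],
    [0, 0, 0, 0, 0]
  ]
}}

```text
time: 3.9
tool_pos: [0.5822, -0.0461, 0.0502]
tool_rot: [3.14, 0.001, 1.732]
contact_force: [-0.7, -0.1, 1.7]
opening: 0.0006
```

Request:
{"fn": "step_arm", "kwargs": {
  "series": [
    [0, 0.06, -0.36, -0.12, 0],
    [0, 0.06, -0.36, 0, 0],
    [0, 0.06, -0.4, 0, 0],
    [0, 0.08, -0.5, 0, 0],
    [0, 0.08, -0.5, 0, 0],
    [0, 0.08, -0.5, 0, 0],
    [0, 0.08, -0.5, 0, 0],
    [0, 0.08, -0.5, 0, 0],
    [0, 0.08, -0.5, 0, 0],
    [0, 0.08, -0.5, 0, 0],
    [0, 0.08, -0.5, 0, 0],
    [0, 0, 0, 0, 0]
  ]
}}

```text
time: 5.1
tool_pos: [0.602, -0.1763, 0.0456]
tool_rot: [-3.142, 0.001, 1.73]
contact_force: [0.0, -0.6, 1.2]
opening: 0.0003
```

Request:
{"fn": "step_arm", "kwargs": {
  "series": [
    [0, 0.04, -0.24, 0, 0],
    [0, 0.04, -0.24, 0, 0],
    [0, 0, 0, 0, 0],
    [0, -0.03, 0.2, 0, 0],
    [0, 0, 0, 0, 0]
  ]
}}

```text
time: 5.6
tool_pos: [0.6031, -0.1802, 0.0458]
tool_rot: [-3.141, -0.0, 1.732]
contact_force: [1.0, 0.1, 0.0]
opening: 0.0004
```

```bash
python3 - <<'E'
from h import *
a=vision.read_camera("top")
cv2.imwrite("pics/t2.png",cv2.resize(a["pixels"][140:320,190:430],None,fx=3.2,fy=3.2))
E
```

```text
(no output)
```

View pics/t2.png

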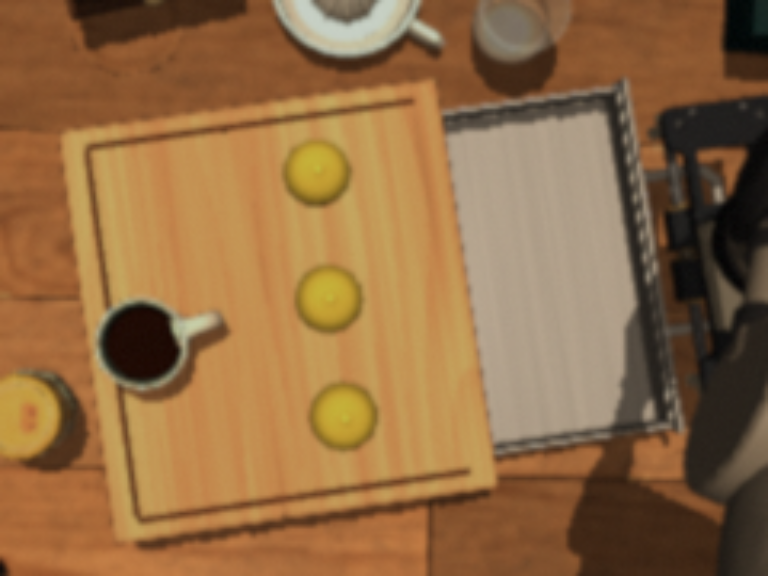

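Request:
{"fn": "step_arm", "kwargs": {
  "series": [
    [0, 0, 0, 0.8, 0],
    [0, 0, 0, 1, 0],
    [0, 0, 0, 1, 0],
    [0, 0, 0, 1, 0],
    [0, 0, 0, 1, 0],
    [0, 0, 0, 1, 0],
    [0, 0, 0, 0.4, 0],
    [0, 0, 0, 0, 0]
  ]
}}

```text
time: 6.45
tool_pos: [0.6038, -0.1811, 0.2022]
tool_rot: [3.139, 0.002, 1.732]
contact_force: [-0.3, -0.4, -0.2]
opening: -0.0001
```

Request:
{"fn": "step_arm", "kwargs": {
  "series": [
    [0, -0.41, 0.98, 0, 0],
    [0, -0.41, 0.98, 0, 0],
    [0, -0.41, 0.98, 0, 0],
    [0, -0.41, 0.98, 0, 0],
    [0, -0.41, 0.98, 0, 0],
    [0, -0.41, 0.98, 0, 0],
    [0, -0.41, 0.98, 0, 0],
    [0, -0.41, 0.98, 0, 0],
    [0, -0.41, 0.98, 0, 0],
    [0, -0.41, 0.98, 0, 0],
    [0, -0.41, 0.98, 0, 0],
    [0, -0.41, 0.98, 0, 0]
  ]
}}

```text
time: 7.65
tool_pos: [0.4788, 0.1139, 0.1991]
tool_rot: [-3.139, -0.0, 1.732]
contact_force: [0.3, 0.3, 0.7]
opening: 0.0004
```

Request:
{"fn": "step_arm", "kwargs": {
  "series": [
    [0, 0, 0, 0, 0],
    [0, 0, 0, 0, 0]
  ]
}}

```text
time: 7.85
tool_pos: [0.4796, 0.1131, 0.1997]
tool_rot: [-3.14, 0.0, 1.733]
contact_force: [0.2, -0.4, 0.5]
opening: 0.0006
```

Request:
{"fn": "step_arm", "kwargs": {
  "series": [
    [0, 0, 0.1, -0.94, 0],
    [0, 0, 0, -0.94, 0],
    [0, 0, 0, -0.94, 0],
    [0, 0, 0, -0.94, 0],
    [0, 0, 0, 0, 0],
    [0, 0, 0, 0, 0]
  ]
}}

```text
time: 8.45
tool_pos: [0.4804, 0.1147, 0.1066]
tool_rot: [-3.141, 0.0, 1.731]
contact_force: [1.6, -0.2, -0.4]
opening: 0.0008
```

```bash
python3 - <<'E'
from h import *
s=sensors.observe();print(s['tool_pos'],s['contact_force'])
a=vision.read_camera("wrist")["pixels"]
cv2.imwrite("pics/w3.png",a)
E
```

```text
[0.48039433 0.11469863 0.10657022] [ 1.63572283 -0.22868884 -0.37426406]
```

View pics/w3.png

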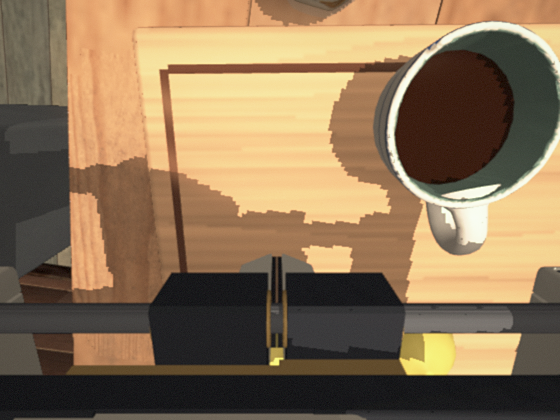

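Request:
{"fn": "step_arm", "kwargs": {
  "series": [
    [0, 0.05, -0.3, 0, 0],
    [0, 0.07, -0.45, 0, 0],
    [0, 0.07, -0.45, 0, 0],
    [0, 0.07, -0.45, 0, 0],
    [0, 0.07, -0.45, 0, 0],
    [0, 0.07, -0.45, 0, 0],
    [0, 0.07, -0.45, 0, 0],
    [0, 0.07, -0.45, 0, 0],
    [0, 0.07, -0.45, 0, 0],
    [0, 0.07, -0.45, 0, 0],
    [0, 0.07, -0.45, 0, 0],
    [0, 0.07, -0.45, 0, 0]
  ]
}}

```text
time: 9.7
tool_pos: [0.5008, -0.0168, 0.1067]
tool_rot: [-3.142, 0.0, 1.732]
contact_force: [0.9, 0.7, -0.3]
opening: 0.0001
```

Request:
{"fn": "step_arm", "kwargs": {
  "series": [
    [0, 0.03, -0.2, 0, 0],
    [0, 0, 0, 0, 0],
    [0, 0, 0, 1, 0],
    [0, 0, 0, 1, 0],
    [0, 0, 0, 1, 0],
    [0, 0, 0, 0.8, 0],
    [0, 0, 0, 0, 0]
  ]
}}

```text
time: 10.4
tool_pos: [0.5028, -0.0206, 0.2043]
tool_rot: [3.136, 0.002, 1.732]
contact_force: [-0.7, -0.5, 0.3]
opening: 0.0005
```

```bash
python3 - <<'E'
from h import *
a=vision.read_camera("top");b=vision.read_camera("wrist")["pixels"]
for x in blobs(a,.03): print(x)
cv2.imwrite("pics/t4.png",cv2.resize(a["pixels"][140:320,190:430],None,fx=3.2,fy=3.2))
cv2.imwrite("pics/s4.png",cv2.resize(vision.read_camera("scene")["pixels"][150:350,150:430],None,fx=2.5,fy=2.5))
E
```

```text
(array([288.55378486, 192.90039841]), array([280, 185,  18,  17, 251], dtype=int32), array([0.65695975, 0.08766843, 0.03      ]))
(array([292.34339623, 232.59245283]), array([284, 224,  18,  18, 265], dtype=int32), array([0.5665408 , 0.07710052, 0.03      ]))
```

View pics/t4.png

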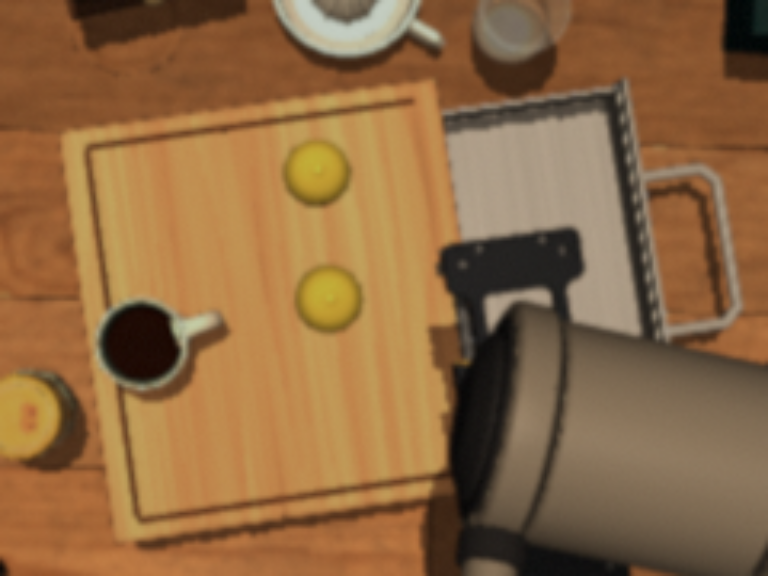

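View pics/s4.png

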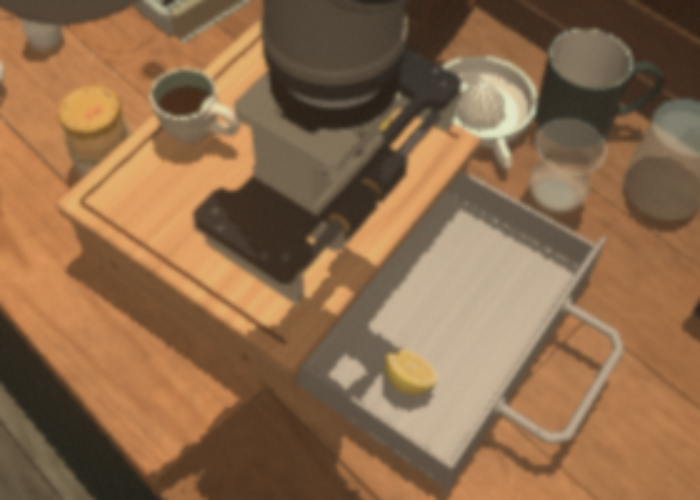

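The top and scene pictures show the first half lying in the drawer, at about (410,372) in the scene crop. The other two halves and the cup haven't moved. Next is the middle half.

Request:
{"fn": "step_arm", "kwargs": {
  "series": [
    [0, 0.37, 0.96, 0, 0],
    [0, 0.37, 0.96, 0, 0],
    [0, 0.37, 0.96, 0, 0],
    [0, 0.37, 0.96, 0, 0],
    [0, 0.37, 0.96, 0, 0],
    [0, 0.37, 0.96, 0, 0],
    [0, 0, 0, 0, 0],
    [0, 0, 0, 0, 0]
  ]
}}

```text
time: 11.35
tool_pos: [0.5562, 0.1234, 0.2002]
tool_rot: [-3.139, 0.0, 1.733]
contact_force: [-0.6, -0.4, 0.6]
opening: 0.0006
```

Request:
{"fn": "step_arm", "kwargs": {
  "series": [
    [0, 0, 0, -0.9, 0],
    [0, 0, 0, -0.9, 0],
    [0, 0, 0, 0, 0]
  ]
}}

```text
time: 11.65
tool_pos: [0.5546, 0.122, 0.1535]
tool_rot: [-3.134, -0.0, 1.731]
contact_force: [-1.4, -0.7, -0.2]
opening: 0.0004
```

```bash
python3 - <<'E'
from h import *
s=sensors.observe();print(s['tool_pos'],s['contact_force'])
cv2.imwrite("pics/w5.png",vision.read_camera("wrist")["pixels"])
E
```

```text
[0.55455434 0.12197189 0.15348074] [-1.41968256 -0.69239004 -0.23085258]
```

View pics/w5.png

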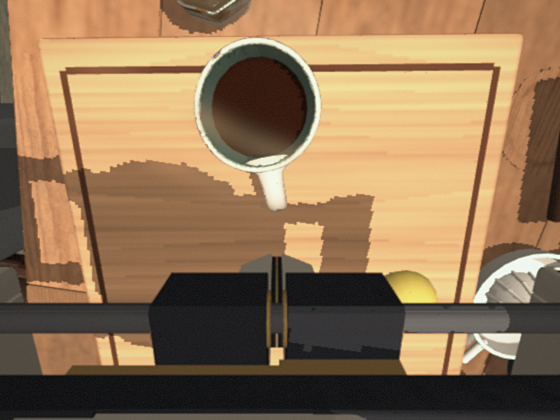

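The cup handle tip at (277,205) is well clear of the fingers at about (277,265). I'll lower and sweep.

Request:
{"fn": "step_arm", "kwargs": {
  "series": [
    [0, 0.08, 0, -0.7, 0],
    [0, 0, 0, -0.7, 0],
    [0, 0, 0, -0.6, 0],
    [0, 0, 0, 0, 0],
    [0, 0, 0, 0, 0]
  ]
}}

```text
time: 12.2
tool_pos: [0.5595, 0.1229, 0.1079]
tool_rot: [3.14, 0.0, 1.731]
contact_force: [-0.2, 0.3, 1.1]
opening: 0.0004
```

Request:
{"fn": "step_arm", "kwargs": {
  "series": [
    [0, 0.05, -0.3, -0.08, 0],
    [0, 0.07, -0.45, 0, 0],
    [0, 0.07, -0.45, 0, 0],
    [0, 0.07, -0.45, 0, 0],
    [0, 0.07, -0.45, 0, 0],
    [0, 0.07, -0.45, 0, 0],
    [0, 0.07, -0.45, 0, 0],
    [0, 0.07, -0.45, 0, 0],
    [0, 0.07, -0.45, 0, 0],
    [0, 0.07, -0.45, 0, 0],
    [0, 0.07, -0.45, 0, 0],
    [0, 0.07, -0.45, 0, 0]
  ]
}}

```text
time: 13.4
tool_pos: [0.5795, -0.0091, 0.1046]
tool_rot: [-3.141, 0.0, 1.732]
contact_force: [-0.6, 0.4, -0.3]
opening: 0.0003
```

Request:
{"fn": "step_arm", "kwargs": {
  "series": [
    [0, 0.03, -0.2, 0, 0],
    [0, 0, 0, 0, 0],
    [0, 0, 0, 1, 0],
    [0, 0, 0, 1, 0],
    [0, 0, 0, 1, 0],
    [0, 0, 0, 0.8, 0],
    [0, 0, 0, 0, 0]
  ]
}}

```text
time: 14.1
tool_pos: [0.5816, -0.0128, 0.2027]
tool_rot: [3.136, 0.002, 1.732]
contact_force: [0.3, -0.4, -0.3]
opening: 0.0006
```

```bash
python3 - <<'E'
from h import *
a=vision.read_camera("top")
for x in blobs(a,.096): print(x)
cv2.imwrite("pics/s6.png",cv2.resize(vision.read_camera("scene")["pixels"][150:350,150:430],None,fx=2.5,fy=2.5))
E
```

```text
(array([288.3203125 , 192.93359375]), array([280, 185,  18,  17, 256], dtype=int32), array([0.64955857, 0.0903388 , 0.096     ]))
```

View pics/s6.png

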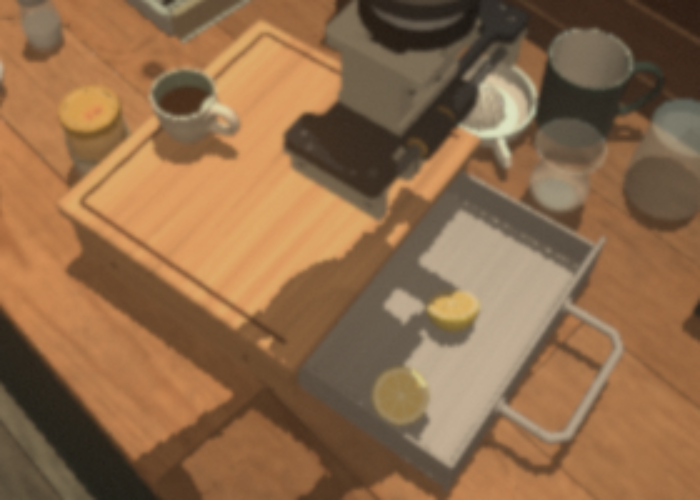

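Two halves are in the drawer, and the last is at (288,193) in the top view. I'll push it slightly inwards, so it clears the drawer's side wall.

Request:
{"fn": "step_arm", "kwargs": {
  "series": [
    [0, 0.4, 0.86, 0, -0.36],
    [0, 0.4, 0.86, 0, -0.36],
    [0, 0.4, 0.86, 0, -0.36],
    [0, 0.4, 0.86, 0, -0.36],
    [0, 0.4, 0.86, 0, -0.36],
    [0, 0.4, 0.86, 0, -0.36],
    [0, 0.4, 0.86, 0, -0.36],
    [0, 0, 0, 0, 0],
    [0, 0, 0, 0, 0]
  ]
}}

```text
time: 15.1
tool_pos: [0.6494, 0.1377, 0.1977]
tool_rot: [-3.138, 0.001, 1.532]
contact_force: [-0.1, -0.2, -0.6]
opening: 0.0008
```

Request:
{"fn": "step_arm", "kwargs": {
  "series": [
    [0, 0, 0, -0.8, 0],
    [0, 0, 0, -0.8, 0],
    [0, 0, 0, 0, 0],
    [0, 0, 0, 0, 0]
  ]
}}

```text
time: 15.5
tool_pos: [0.6499, 0.1366, 0.1595]
tool_rot: [-3.14, 0.0, 1.53]
contact_force: [0.6, 0.2, 0.7]
opening: 0.0007
```

```bash
python3 - <<'E'
from h import *
s=sensors.observe();print(s['tool_pos'],s['contact_force'])
cv2.imwrite("pics/w7.png",vision.read_camera("wrist")["pixels"])
E
```

```text
[0.64985615 0.13662418 0.15954235] [0.564944   0.19258107 0.69901644]
```

View pics/w7.png

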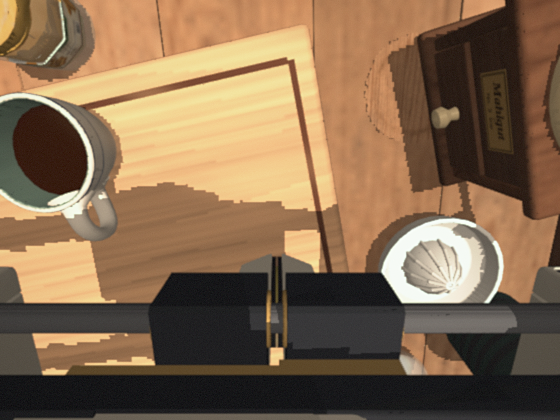

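Request:
{"fn": "step_arm", "kwargs": {
  "series": [
    [0, 0.08, 0.04, -0.7, 0],
    [0, 0, 0, -0.7, 0],
    [0, 0, 0, -0.76, 0],
    [0, 0, 0, 0, 0],
    [0, 0, 0, 0, 0]
  ]
}}

```text
time: 16.05
tool_pos: [0.6527, 0.1384, 0.107]
tool_rot: [3.14, -0.0, 1.53]
contact_force: [-0.3, 0.1, -0.8]
opening: 0.0002
```

Request:
{"fn": "step_arm", "kwargs": {
  "series": [
    [0, -0.01, -0.3, -0.05, 0],
    [0, -0.02, -0.46, 0, 0],
    [0, -0.02, -0.46, 0, 0],
    [0, -0.02, -0.46, 0, 0],
    [0, -0.02, -0.46, 0, 0],
    [0, -0.02, -0.46, 0, 0],
    [0, -0.02, -0.46, 0, 0],
    [0, -0.02, -0.46, 0, 0],
    [0, -0.02, -0.46, 0, 0],
    [0, -0.02, -0.46, 0, 0],
    [0, -0.02, -0.46, 0, 0],
    [0, -0.02, -0.46, 0, 0]
  ]
}}

```text
time: 17.25
tool_pos: [0.6463, 0.0034, 0.1044]
tool_rot: [-3.141, 0.0, 1.53]
contact_force: [1.0, 0.2, -0.4]
opening: 0.0004
```

Request:
{"fn": "step_arm", "kwargs": {
  "series": [
    [0, -0.01, -0.2, 0, 0],
    [0, 0, 0, 0, 0],
    [0, 0, 0, 1, 0],
    [0, 0, 0, 1, 0],
    [0, 0, 0, 1, 0],
    [0, 0, 0, 0.8, 0],
    [0, 0, 0, 0, 0]
  ]
}}

```text
time: 17.95
tool_pos: [0.6477, -0.0001, 0.2028]
tool_rot: [3.135, 0.0, 1.531]
contact_force: [-0.0, 0.1, 0.1]
opening: 0.0002
```

```bash
python3 - <<'E'
from h import *
a=vision.read_camera("top")
for x in blobs(a,.03): print(x)
cv2.imwrite("pics/t8.png",cv2.resize(a["pixels"][140:320,190:430],None,fx=3.2,fy=3.2))
cv2.imwrite("pics/s8.png",cv2.resize(vision.read_camera("scene")["pixels"][150:350,150:430],None,fx=2.5,fy=2.5))
E
```

```text
(no output)
```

View pics/s8.png

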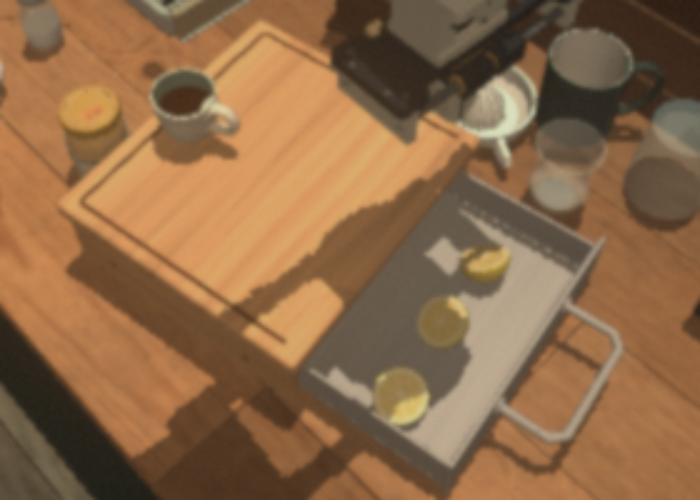

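View pics/t8.png

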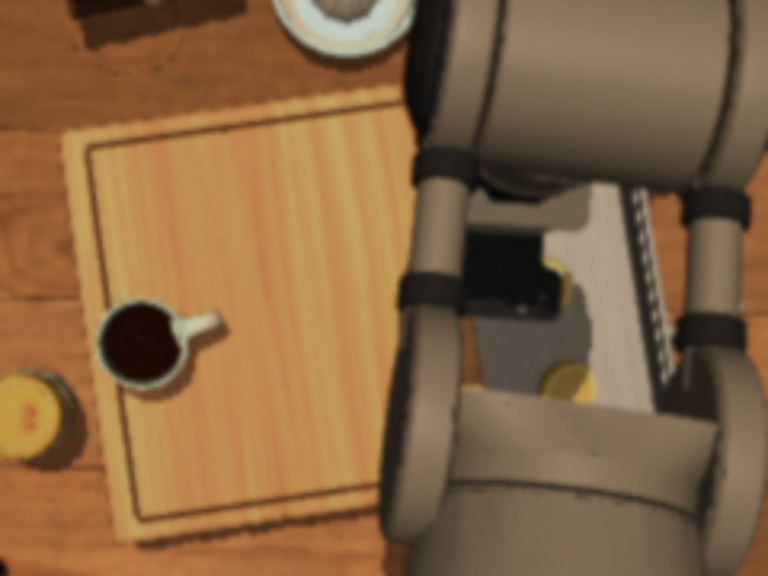

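All three halves are in the drawer: (400,395), (443,322) and (487,263) in the scene crop. They lie flat below the rim, and the cup hasn't moved. I'll go round outside the handle bar to push it home.

Request:
{"fn": "step_arm", "kwargs": {
  "series": [
    [0, -0.15, -0.97, 0, 0.25],
    [0, -0.15, -0.97, 0, 0.25],
    [0, -0.15, -0.97, 0, 0.25],
    [0, -0.15, -0.97, 0, 0.25],
    [0, -0.15, -0.97, 0, 0.25],
    [0, -0.15, -0.97, 0, 0.25],
    [0, -0.15, -0.97, 0, 0.25],
    [0, -0.15, -0.97, 0, 0.25],
    [0, -0.15, -0.97, 0, 0.25],
    [0, -0.15, -0.97, 0, 0.25],
    [0, 0, 0, 0, 0],
    [0, 0, 0, 0, 0]
  ]
}}

```text
time: 19.25
tool_pos: [0.6081, -0.2428, 0.1977]
tool_rot: [-3.14, -0.002, 1.729]
contact_force: [-0.3, 0.3, -0.4]
opening: 0.0003
```

```bash
python3 - <<'E'
from h import *
c=np.array([.5551,.1141]);a=0.157
B=np.array([[np.cos(a),np.sin(a)],[-np.sin(a),np.cos(a)]])
print("tcp board",B@(sensors.observe()['tool_pos'][:2]-c))
w=vision.read_camera("wrist");P=cloud(w);q=P[...,:2]-c;bx=q@B[0];by=q@B[1];z=P[...,2]
k=(abs(bx)<.03)&(z>.035)&(z<.055)&(by<-.285);print("bar",np.nanmedian(by[k]) if k.any() else None,k.sum())
k=(abs(bx)<.1)&(z>.052)&(z<.066)&(by<-.2);print("plate",np.nanmedian(by[k]) if k.any() else None,k.sum())
cv2.imwrite("pics/w9.png",w["pixels"])
E
```

```text
tcp board [-0.00346575 -0.36079409]
bar -0.31914016556770824 643
plate -0.2630236879031518 1546
```

View pics/w9.png

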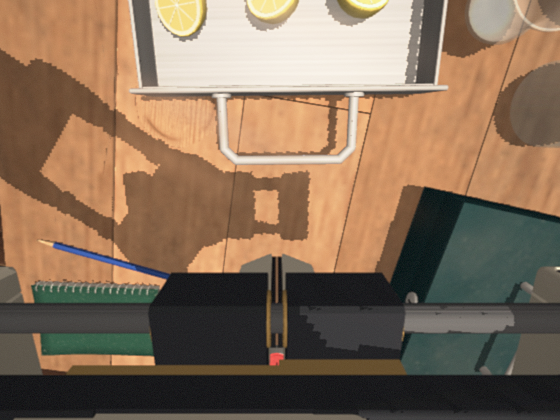

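The bar is seen at about (287,158) in the wrist view, straight ahead of the fingers. Before lowering I'll check the clearance of the teal box on the right.

```bash
python3 - <<'E'
from h import *
for n in ("top","scene"):
    d=vision.read_camera(n);P=cloud(d);
    k=(P[...,2]>.03)&(P[...,2]<.15)&(P[...,0]>.66)&(P[...,0]<.9)&(P[...,1]<-.15)&(P[...,1]>-.32)
    hs=cv2.cvtColor(d["pixels"],cv2.COLOR_BGR2HSV);k&=(hs[...,0]>60)&(hs[...,0]<110)
    if k.any(): print(n,P[k].min(0),P[k].max(0),k.sum(),np.percentile(P[k][:,0],1))
E
```

```text
top [ 0.745769   -0.31994636  0.03000162] [ 0.89993588 -0.2068884   0.08815494] 3649 0.7483407393765023
scene [ 0.74570676 -0.31998537  0.0775559 ] [ 0.89891288 -0.27291596  0.08468041] 1080 0.7485682854985741
```

Request:
{"fn": "step_arm", "kwargs": {
  "series": [
    [0, 0.12, 0, -1, 0],
    [0, 0, 0, -1, 0],
    [0, 0, 0, -1, 0],
    [0, 0, 0, -1, 0],
    [0, 0, 0, -1, 0],
    [0, 0, 0, -0.95, 0],
    [0, 0, 0, 0, 0],
    [0, 0, 0, 0, 0]
  ]
}}

```text
time: 20.2
tool_pos: [0.612, -0.2423, 0.051]
tool_rot: [-3.141, -0.0, 1.731]
contact_force: [0.3, 0.8, 1.0]
opening: 0.0007
```

Request:
{"fn": "step_arm", "kwargs": {
  "series": [
    [0, -0.06, 0.4, 0, 0],
    [0, -0.06, 0.4, 0, 0],
    [0, -0.05, 0.3, 0, 0],
    [0, -0.08, 0.5, 0, 0],
    [0, -0.08, 0.5, 0, 0],
    [0, -0.08, 0.5, 0, 0],
    [0, -0.08, 0.5, 0, 0],
    [0, -0.08, 0.5, 0, 0],
    [0, -0.08, 0.5, 0, 0],
    [0, -0.08, 0.5, 0, 0],
    [0, -0.08, 0.5, 0, 0],
    [0, 0, 0, 0, 0]
  ]
}}

```text
time: 21.4
tool_pos: [0.5908, -0.1132, 0.0504]
tool_rot: [-3.14, -0.002, 1.732]
contact_force: [0.6, -0.7, -0.3]
opening: 0.0004
```

Request:
{"fn": "step_arm", "kwargs": {
  "series": [
    [0, -0.05, 0.3, 0, 0],
    [0, -0.05, 0.3, 0, 0],
    [0, -0.05, 0.3, 0, 0],
    [0, 0, 0, 0, 0]
  ]
}}

```text
time: 21.8
tool_pos: [0.5873, -0.0918, 0.0506]
tool_rot: [-3.141, -0.001, 1.731]
contact_force: [-0.5, -0.3, -0.5]
opening: 0.0005
```

Request:
{"fn": "step_arm", "kwargs": {
  "series": [
    [0, -0.02, 0.15, 0, 0],
    [0, -0.02, 0.15, 0, 0],
    [0, 0, 0, 0, 0]
  ]
}}

```text
time: 22.1
tool_pos: [0.5865, -0.0851, 0.0507]
tool_rot: [-3.141, -0.0, 1.73]
contact_force: [0.3, 0.3, -0.2]
opening: 0.0006
```

Now at board y ≈ -0.202. I'll creep on until the force shows the end stop.

Request:
{"fn": "step_arm", "kwargs": {
  "series": [
    [0, -0.01, 0.08, 0, 0],
    [0, -0.01, 0.08, 0, 0],
    [0, 0, 0, 0, 0]
  ]
}}

```text
time: 22.4
tool_pos: [0.5863, -0.0828, 0.0508]
tool_rot: [3.141, 0.002, 1.73]
contact_force: [-0.5, -6.9, -1.3]
opening: 0.0005
```

Request:
{"fn": "step_arm", "kwargs": {
  "series": [
    [0, -0.01, 0.08, 0, 0],
    [0, 0, 0, 0, 0]
  ]
}}

```text
time: 22.6
tool_pos: [0.5863, -0.0826, 0.0509]
tool_rot: [3.141, 0.005, 1.731]
contact_force: [-2.1, -14.4, -3.3]
opening: 0.0005
```

Request:
{"fn": "step_arm", "kwargs": {
  "series": [
    [0, -0.01, 0.08, 0, 0],
    [0, 0, 0, 0, 0]
  ]
}}

```text
time: 22.8
tool_pos: [0.5863, -0.0824, 0.0509]
tool_rot: [3.141, 0.007, 1.731]
contact_force: [-0.5, -21.7, -3.7]
opening: 0.0003
```

The end stop is reached: the force rises while the position holds. Backing off and lifting clear.

Request:
{"fn": "step_arm", "kwargs": {
  "series": [
    [0, 0.01, -0.2, 0, 0],
    [0, 0.05, -0.4, 0, 0],
    [0, 0.1, -0.7, 0, 0],
    [0, 0.1, -0.7, 0, 0],
    [0, 0, 0, 1, 0],
    [0, 0, 0, 1, 0],
    [0, 0, 0, 1, 0],
    [0, 0, 0, 1, 0],
    [0, 0, 0, 1, 0],
    [0, 0, 0, 1, 0],
    [0, 0, 0, 1, 0],
    [0, 0, 0, 0, 0]
  ]
}}

```text
time: 24.0
tool_pos: [0.5939, -0.1291, 0.2297]
tool_rot: [3.135, 0.004, 1.73]
contact_force: [0.6, -0.3, -0.1]
opening: 0.0005
```

Request:
{"fn": "step_arm", "kwargs": {
  "series": [
    [0, -0.5, -1, 0, 0],
    [0, -0.5, -1, 0, 0],
    [0, -0.5, -1, 0, 0],
    [0, -0.5, -1, 0, 0],
    [0, -0.5, -1, 0, 0],
    [0, -0.5, -1, 0, 0],
    [0, 0, 0, 0, 0],
    [0, 0, 0, 0, 0]
  ]
}}

```text
time: 24.8
tool_pos: [0.5167, -0.2782, 0.2248]
tool_rot: [-3.141, -0.001, 1.728]
contact_force: [-0.5, 0.9, 0.7]
opening: 0.0006
```

```bash
python3 - <<'E'
from h import *
c=np.array([.5551,.1141]);a=0.157
B=np.array([[np.cos(a),np.sin(a)],[-np.sin(a),np.cos(a)]])
w=vision.read_camera("top");P=cloud(w);q=P[...,:2]-c;bx=q@B[0];by=q@B[1];z=P[...,2]
k=(abs(bx)<.035)&(z>.03)&(z<.06)&(by<-.165)&(by>-.24);print("bar",np.nanmedian(by[k]) if k.any() else None,k.sum())
print(blobs(w,.096),sensors.observe()['contact_force'])
cv2.imwrite("pics/t10.png",cv2.resize(w["pixels"][140:320,190:430],None,fx=3.2,fy=3.2))
cv2.imwrite("pics/s10.png",cv2.resize(vision.read_camera("scene")["pixels"][150:350,150:430],None,fx=2.5,fy=2.5))
E
```

```text
bar -0.18468388573803865 113
[] [-0.13319051  0.18797835 -0.0983474 ]
```

View pics/t10.png

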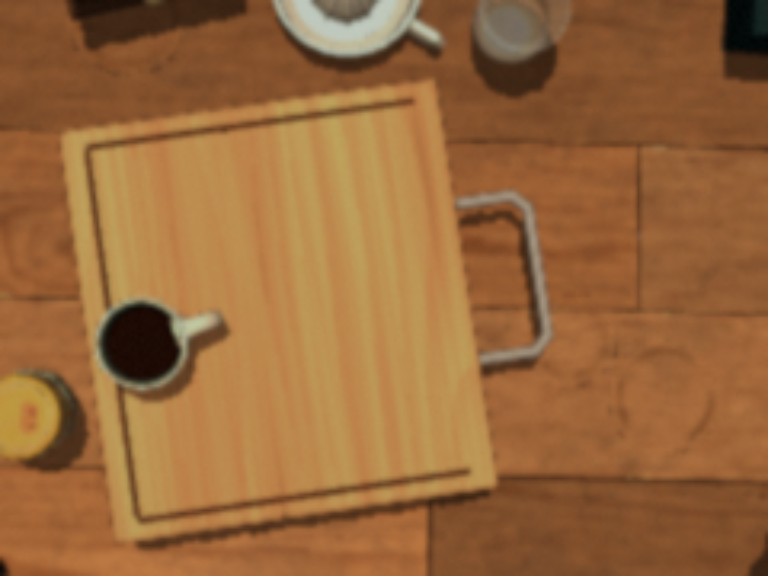

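View pics/s10.png

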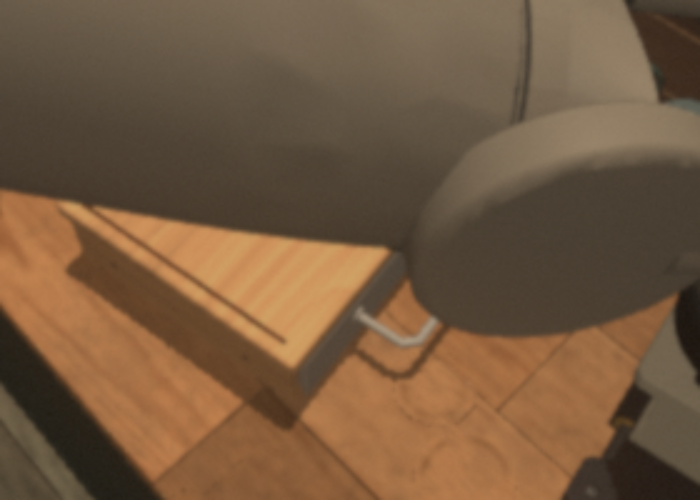

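The drawer is home, with the bar at board y = -0.1847 against a nominal -0.184. The board is clear, and the cup, jar and glass stand where they were. Handing in.

```bash
python3 -c "
from cell import hand_in
print(hand_in())"
```

```text
the job is handed in; nothing more can be done
None
```

The job is done and handed in, at about 25 s on the robot's clock. I hooked the drawer by its bow handle and pulled it about 0.13 m out. Then I swept the three lemon halves one at a time over the edge with closed fingertips, and pushed the drawer home by its bar.

**Drawer:** I pushed until it met the end stop, where the force rose to about 22 N with no further movement. The last measurement put the bar at board y = -0.185 m, against -0.184 m for fully home.

**Lemon halves:** All three were seen lying flat inside the drawer, below its rim, before it was closed. None showed on the board or counter in the top view afterwards.

**Cup, jar and glass:** In the last top view they look unmoved. I compared pictures by eye and did not measure their positions again.

In the last scene view the arm hid most of the board, so that final check rests on the top view. No check failed or disagreed.

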